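# Sweep the leftover nuts off the build board into the bin

## Task

Clear the build board of its three loose hex nuts: sweep them with the fingers along the mat and over the board's edge so that all three drop into the open bin beside it. Only push the nuts, never pick them up, and leave the little bottle, the nose cone and the upright bolt standing where they are on the board.

Things in the scene. Friction and masses are not known exactly. Their poses are not given: they have to be found in the camera images.
- board_top (a point): centre of the top face of the fixed build board: aluminium with a black rubber mat, 240 mm along x, 260 mm along y, flat, no rims, 45 mm above the table; axes are the board's (x roughly away from the robot, z up). The edges at y = +130 and -130 mm face the bin and a closed case; which is on which side varies.
- bin_in (a point): centre of the inner floor (4 mm above the table) of the fixed open grey bin, 240 x 100 x 38 mm (x, y, z) outside, walls 4 mm; axes parallel to the board's; its long wall is 2 mm off the board's edge, its rim 7 mm below the board's top. A closed black-topped case of the same footprint, 40 mm high, lies on the board's other side.
- nut_a: hex nut of plain steel lying flat, 24 mm across flats (27.7 mm across corners), 15 mm high, bore 15 mm, 35 g; origin at the centre of its underside, its z axis along the bore. It starts loose on the board's mat, in the strip 55 to 75 mm from its middle line on the side nearer the robot (board -x), at the -y end.
- nut_b: hex nut of plain steel lying flat, 24 mm across flats (27.7 mm across corners), 15 mm high, bore 15 mm, 35 g; origin at the centre of its underside, its z axis along the bore. It starts loose on the board's mat, in the strip 55 to 75 mm from its middle line on the side nearer the robot (board -x), at the +y end.
- nut_c: hex nut of plain steel lying flat, 24 mm across flats (27.7 mm across corners), 15 mm high, bore 15 mm, 35 g; origin at the centre of its underside, its z axis along the bore. It starts loose on the board's mat, in the strip 55 to 75 mm from its middle line on the side away from the robot (board +x).
- bottle: small red bottle with a white cap, 26 mm diameter, 55 mm high. It starts standing loose on the board's middle strip and must stay there; origin at the centre of its underside.
- cone: grey rounded nose cone, 27 mm diameter at the foot, 42 mm high. It starts standing loose on the board's middle strip and must stay there; origin at the centre of its underside.
- bolt: steel hex bolt standing on its head: head 24 mm across flats and 10 mm high, 16 mm shank upwards, 50 mm high in all. It starts standing loose on the board's middle strip and must stay there; origin at the centre of its underside.

How it is judged (in metres and radians):
At the end, for the whole second after the job is handed in: All three nuts lie at rest inside the bin (inside its walls and below its rim, speed under 20 mm/s); the bottle, the cone and the bolt stand upright within 15 mm of where they were (x of nut_a in the frame of bin_in between -0.118 and 0.118 m and y of nut_a in the frame of bin_in between -0.048 and 0.048 m and height (world z) of each of nut_a, nut_b, nut_c below 0.036 m and linear speed of each of nut_a, nut_b, nut_c below 0.02 m/s and x of nut_b in the frame of bin_in between -0.118 and 0.118 m and y of nut_b in the frame of bin_in between -0.048 and 0.048 m and x of nut_c in the frame of bin_in between -0.118 and 0.118 m and y of nut_c in the frame of bin_in between -0.048 and 0.048 m and distance of each of bottle, cone, bolt from where it was at the start of the episode below 0.015 m and angle between each of bottle, cone, bolt's own z axis and vertical below 0.15 rad); the robot touches nothing.
It fails at once if a nut is lifted off the board instead of being swept along it (height (world z) of any of nut_a, nut_b, nut_c above 0.063 m or (height (world z) of nut_a above 0.05 m and angle between nut_a's own z axis and vertical below 0.25 rad) or (height (world z) of nut_b above 0.05 m and angle between nut_b's own z axis and vertical below 0.25 rad) or (height (world z) of nut_c above 0.05 m and angle between nut_c's own z axis and vertical below 0.25 rad)).
It fails at once if a nut is carried out past the board's edge at board height instead of dropping over it (((y of nut_a in the frame of board_top above 0.15 m or y of nut_a in the frame of board_top below -0.15 m) and height (world z) of nut_a above 0.042 m) or ((y of nut_b in the frame of board_top above 0.15 m or y of nut_b in the frame of board_top below -0.15 m) and height (world z) of nut_b above 0.042 m) or ((y of nut_c in the frame of board_top above 0.15 m or y of nut_c in the frame of board_top below -0.15 m) and height (world z) of nut_c above 0.042 m)).
It fails at once if the bottle, the cone or the bolt on the board is shifted by more than 15 mm or tipped (distance of any of bottle, cone, bolt from where it was at the start of the episode above 0.015 m or angle between any of bottle, cone, bolt's own z axis and vertical above 0.3 rad).
It also fails if it takes over 54 s, if anything falls off the work surface, if the arm or the gripper's body presses on something with over 40 N, if the wrist force passes 120 N, or if a joint passes its speed limit or range.

## Robot

A 6-joint arm with a two-finger parallel gripper is mounted at the origin on the work surface. World frame = base frame: x ahead of the robot, y to its left, z up, the work surface at z = 0. Lengths are in m, angles in degrees, forces in N, time in s.
With the tool pointing down it reaches from about 0.4 to 0.925 m from the base axis. Payload 3.4 kg.
Tool frame: the origin (TCP) lies at the very end of the fingers, on their centre line; the grasp point (between the pads) lies arm.grip_point_offset behind it (arm.grip_point_offset is the distance from the TCP to the grasp point, in m); y points along the fingers, x is the direction in which the jaws open and shut, and the axes are right-handed (so a half turn about y gives the same grasp; the last joint's range is limited). The gripper opens to 85 mm and grips with 20 to 120 N. Pads are 22 mm wide; open, the fingers measure 114 mm over their backs; the gripper's body (76 mm by 85 mm) begins 54 mm behind the grasp point. The pads swing forward as they close: fully open they stand 13 mm farther back than shut.
Start: joints at [73.023, 17.578, 86.31, -0, 76.112, -4.211], TCP at [0.127, 0.561, 0.231] pointing down, gripper open.
Joint ranges: [-179.03, 179.03], [-60, 130.46], [8.19, 133.38], [-81.62, 261.62], [5.75, 156.47], [-153.77, 153.77]. Speed limits (degrees/s): [147.25, 147.25, 180, 180, 180, 180].

## Interface

Orientations are given as [roll, pitch, yaw] about the fixed x, y, z axes, in that order (R = Rz(yaw) Ry(pitch) Rx(roll)).
In Python, from bench import arm gives the robot as it stands. The module is installed in compiled form; this text tells all that it offers.
- The arm moves only by the tool play_rows, never from a script. Its argument "moves" is a list of rows, each a list of 3 entries, a list of its own where there are three numbers: the closure, from 0 (fully open) to 1 (shut), then the shift along the world's x, y, z in m, then the turn, a rotation vector about the world's x, y, z in rad. In form: [[claw, [tx, ty, tz], [wx, wy, wz]], ...]. A call has 1 to 20 rows; each row is the pose to reach, as a shift and turn from the pose commanded when the call began; what a row does not reach only later rows make up. A row lasts 1/8 s, in which the tool goes at most 62.5 mm and 10.7 degrees, less where a joint would pass 70% of its speed; a pose out of reach is approached as far as the arm can. A call with a gripper value outside its range is refused whole. The fingers move at their own pace and stop on an object; "grip_force" is the grip in N (left out, the last holds). Time passes only in rows, so rows that repeat a pose let the fingers close. It gives the time, the measured TCP pose, the force and the opening at its end, in the units of the state.
- arm.state(): the state, without advancing time (a new reading comes with each control period).
- arm.snapshot(name): name is "side" or "top" or "wrist"; returns a dict with "pixels" (384x512x3 uint8, blue, green, red), "intrinsics" (3x3 intrinsics, pixels), "rvec" (rotation vector, rad) and "tvec" (3), from world to camera coordinates, as OpenCV has them. Camera axes: x right, y down, z forward; pixel columns grow to the right and rows downward; lengths in m; the calibration is good to about 2 mm. A picture is of the moment at which its call begins. There is no depth.
- arm.sign_off(): hands the job in, once; it reports no verdict.
The state is a dict: "time_s": time; "joint_positions": joint angles; "dq": joint speeds; "tau": joint torques, N m; "ee_pos": TCP position; "eef_rot": TCP orientation; "contact_force": force on the tool from outside, world axes, zero at the start; "torque": the same for the moment, N m; "width": finger opening in m.
Only numpy, scipy, OpenCV 4.12 (cv2) and the standard library are available. Lean on these libraries where they do the work, as an engineer would, in place of code of your own. Each camera call takes 0.05 s, during which the arm holds its last target. There are 200 camera calls.

## Working session

There is one attempt and no reset: what is moved stays moved. The work goes in short steps, Python scripts to look and compute and a tool call to move; the robot and the scene stay as the last step left them, time stands still between calls to the robot, and variables do not carry over. Pictures are saved under pics/ and viewed, about 8 in all and at most 12, crops included, and the job is handed in when it is done.

Besides the shell and the picture viewer there is one more tool, called after ">>>" by a JSON object that holds its "method" and its "body". play_rows: Moves the arm, as the interface text tells. Its arguments: {"type":"object","properties":{"moves":{"type":"array","items":{"type":"array"}},"grip_force":{"type":"number"}},"required":["moves"]}

```bash
mkdir -p pics
cat > h.py <<'E'
import numpy as np, cv2
from bench import arm
def snap(n,f=None):
    s=arm.snapshot(n)
    if f: cv2.imwrite('pics/'+f,s["pixels"])
    return s
def ray(s,uv,z):
    R=cv2.Rodrigues(np.array(s["rvec"],float))[0];t=np.array(s["tvec"],float).ravel()
    d=R.T@np.linalg.inv(np.array(s["intrinsics"]))@np.array([uv[0],uv[1],1.]);c=-R.T@t
    return c+d*(z-c[2])/d[2]
def proj(s,P):
    return cv2.projectPoints(np.array(P,float).reshape(-1,3),np.array(s["rvec"],float),np.array(s["tvec"],float),np.array(s["intrinsics"],float),None)[0].reshape(-1,2)
E
python3 - <<'E'
from h import *
import pickle
a=snap("top","top0.png");b=snap("side","side0.png")
pickle.dump((a,b),open('s0.pkl','wb'))
print(arm.state(), arm.grip_point_offset)
for s in(a,b):
    R=cv2.Rodrigues(np.array(s["rvec"],float))[0];print(-R.T@np.array(s["tvec"]).ravel())
E
```

```text
{'time_s': 0.1, 'joint_positions': array([ 7.30237441e+01,  1.76184818e+01,  8.63736419e+01,  1.22613806e-03,
        7.61120228e+01, -4.21330954e+00]), 'dq': array([-0.07372671, -0.06902975, -0.1022338 , -0.04580479,  0.00045538,
       -0.04216566]), 'tau': array([-7.94043553e-04, -4.58520663e+01, -2.52606010e+01, -2.32666407e-04,
        5.72729550e-03,  1.19504645e-05]), 'ee_pos': array([0.12688719, 0.56020442, 0.23048627]), 'eef_rot': array([-89.99116182,   0.10377762,  77.2367663 ]), 'contact_force': array([0.55138944, 0.40478989, 0.60719571]), 'torque': array([ 0.00229351, -0.00917459, -0.00396101]), 'width': 0.08519026398553373} 0.0187
[0.44184116 0.04181141 0.73976576]
[0.21642377 0.32111989 0.53511196]
```

View pics/top0.png

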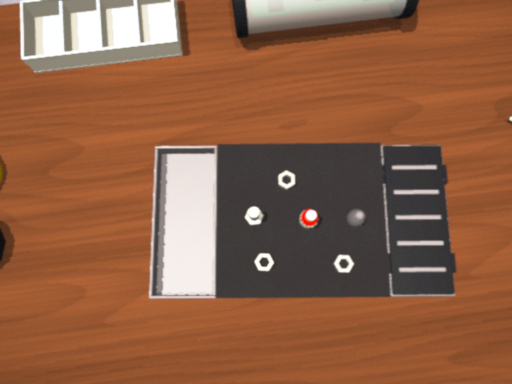

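View pics/side0.png

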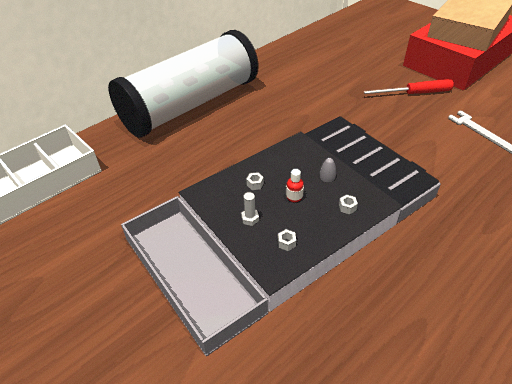

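The top view shows the bin at the left (columns 155–215). The nuts are at (287,180), (264,262) and (344,264), the bolt at (254,215), the bottle at (309,218) and the cone at (356,217). The side view shows the same layout.

Run:
```python
from h import *
import pickle
a,b=pickle.load(open('s0.pkl','rb'))
im=a["pixels"]
for n,uv in dict(c00=(218,145),c01=(382,144),c10=(389,296),c11=(215,297)).items(): print(n,ray(a,uv,.045).round(4))
for n,uv in dict(b0=(157,147),b1=(151,297)).items(): print(n,ray(a,uv,.038).round(4))
g=cv2.cvtColor(im,cv2.COLOR_BGR2GRAY)
m=(g>110).astype(np.uint8); m[:, :222]=0;m[:,378:]=0;m[:150]=0;m[292:]=0
k,l,st,c=cv2.connectedComponentsWithStats(m)
for i in range(1,k):
    if st[i,4]>30:
        x,y,w,h,_=st[i]; cc=(x+w/2-.5,y+h/2-.5)
        print(st[i],ray(a,cc,.058).round(4),ray(a,cc,.045).round(4))
for n,uv,z in(("bolt",(254,213),.095),("bottle",(311,215),.1),("cone",(356,217),.06)): print(n,ray(a,uv,z).round(4))
# side: feet
for n,uv in dict(bolt=(250,219),bottle=(295,195),cone=(328,177),na=(255,182),nb=(287,242),nc=(348,205)).items(): print('side',n,ray(b,uv,.050).round(4))
```

```text
c00 [0.6653 0.0804 0.045 ]
c01 [ 0.6335 -0.1792  0.045 ]
c10 [ 0.3999 -0.1465  0.045 ]
c11 [0.4312 0.1105 0.045 ]
b0 [0.6768 0.1787 0.038 ]
b1 [0.4433 0.2068 0.038 ]
[278 170  18  19 228] [ 0.5934 -0.0191  0.058 ] [ 0.5963 -0.0202  0.045 ]
[244 206  20  19 275] [0.5443 0.0383 0.058 ] [0.5463 0.0383 0.045 ]
[299 209  19  19 228] [ 0.5293 -0.0429  0.058 ] [ 0.5309 -0.0445  0.045 ]
[350 210  15  14 150] [ 0.5221 -0.1167  0.058 ] [ 0.5236 -0.1197  0.045 ]
[254 253  20  19 244] [0.4726 0.0324 0.058 ] [0.4732 0.0322 0.045 ]
[333 254  21  19 248] [ 0.4562 -0.0843  0.058 ] [ 0.4565 -0.0867  0.045 ]
bolt [0.5415 0.0374 0.095 ]
bottle [ 0.5276 -0.0425  0.1   ]
cone [ 0.5213 -0.1146  0.06  ]
side bolt [0.5404 0.0424 0.05  ]
side bottle [ 0.5276 -0.0423  0.05  ]
side cone [ 0.5179 -0.111   0.05  ]
side na [ 0.5934 -0.0178  0.05  ]
side nb [0.4716 0.0344 0.05  ]
side nc [ 0.4559 -0.0843  0.05  ]
```

>>> {"method": "play_rows", "body": {"moves": [[0.86, [0.15, -0.09, 0], [0, 0, -0.36]], [0.86, [0.293, -0.181, 0], [0, 0, -0.73]], [0.86, [0.293, -0.181, 0], [0, 0, -0.73]], [0.86, [0.293, -0.181, 0], [0, 0, -0.73]], [0.86, [0.293, -0.181, 0], [0, 0, -0.73]], [0.86, [0.293, -0.181, 0], [0, 0, -0.73]], [0.86, [0.341, -0.567, -0.05], [0, 0, -1.471]], [0.86, [0.341, -0.567, -0.05], [0, 0, -1.471]], [0.86, [0.341, -0.567, -0.05], [0, 0, -1.471]], [0.86, [0.341, -0.567, -0.05], [0, 0, -1.471]], [0.86, [0.341, -0.567, -0.05], [0, 0, -1.471]], [0.86, [0.341, -0.567, -0.05], [0, 0, -1.471]], [0.86, [0.341, -0.567, -0.05], [0, 0, -1.471]], [0.86, [0.341, -0.567, -0.05], [0, 0, -1.471]], [0.86, [0.341, -0.567, -0.05], [0, 0, -1.471]], [0.86, [0.341, -0.567, -0.05], [0, 0, -1.471]], [0.86, [0.341, -0.567, -0.05], [0, 0, -1.471]]]}}

```text
time_s: 2.22
ee_pos: [0.4681, -0.005, 0.1815]
eef_rot: [-90.0, -0.0, -6.9]
contact_force: [0.0, -0.1, -0.3]
width: 0.0122
```

>>> {"method": "play_rows", "body": {"moves": [[0.86, [0, 0, -0.05], [0, 0, 0]], [0.86, [0, 0, -0.09], [0, 0, 0]], [0.86, [0, 0, -0.115], [0, 0, 0]], [0.86, [0, 0, -0.13], [0, 0, 0]], [0.86, [0, 0, -0.13], [0, 0, 0]], [0.86, [0, 0, -0.13], [0, 0, 0]]]}}

```text
time_s: 2.98
ee_pos: [0.4687, -0.0059, 0.0518]
eef_rot: [-90.0, -0.1, -7.0]
contact_force: [-0.4, 0.2, 0.1]
width: 0.0118
```

Run:
```python
from h import *
s=snap("side");im=cv2.resize(s["pixels"][130:330,150:450],None,fx=2.5,fy=2.5);cv2.imwrite('pics/s1.png',im);print(arm.state()["contact_force"],arm.state()["ee_pos"])
```

```text
[ 0.61629671 -0.60716818  0.18225078] [ 0.46886948 -0.00602074  0.0520637 ]
```

View pics/s1.png

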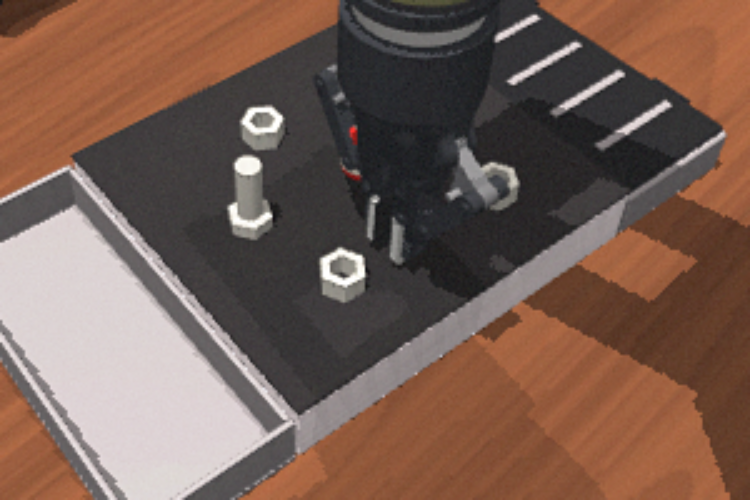

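The fingers are 12 mm open and stand just behind nut_b, which is at crop pixel (343,275). The bolt, bottle and nut_c are clear of them. I'm sweeping nut_b along board +y now.

>>> {"method": "play_rows", "body": {"moves": [[0.86, [0.0012, 0.01, 0], [0, 0, 0]], [0.86, [0.0025, 0.02, 0], [0, 0, 0]], [0.86, [0.0037, 0.03, 0], [0, 0, 0]], [0.86, [0.005, 0.04, 0], [0, 0, 0]], [0.86, [0.006, 0.05, 0], [0, 0, 0]], [0.86, [0.0073, 0.06, 0], [0, 0, 0]], [0.86, [0.0085, 0.07, 0], [0, 0, 0]], [0.86, [0.0098, 0.08, 0], [0, 0, 0]], [0.86, [0.011, 0.09, 0], [0, 0, 0]], [0.86, [0.0122, 0.1, 0], [0, 0, 0]], [0.86, [0.013, 0.107, 0], [0, 0, 0]], [0.86, [0.013, 0.107, 0], [0, 0, 0]]]}}

```text
time_s: 4.53
ee_pos: [0.4812, 0.1013, 0.0513]
eef_rot: [-90.0, -0.0, -7.0]
contact_force: [0.8, -0.6, 0.2]
width: 0.0119
```

Run:
```python
from h import *
s=snap("side");im=cv2.resize(s["pixels"][130:350,110:410],None,fx=2.5,fy=2.5);cv2.imwrite('pics/s2.png',im);print(arm.state()["contact_force"],arm.state()["ee_pos"])
```

```text
[-0.40889429 -0.25282165  0.25420933] [0.48102335 0.10100209 0.05126214]
```

View pics/s2.png

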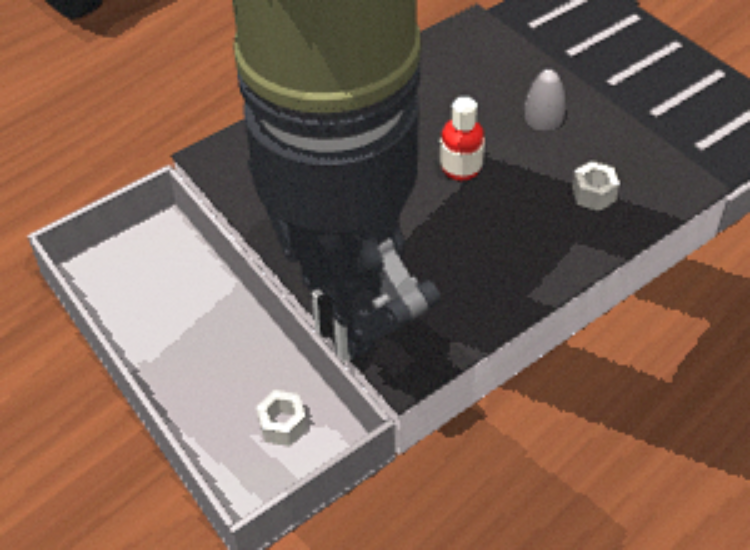

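nut_b lies in the bin at (283,416). nut_a is at (596,185). Next I lift, move in behind nut_a and descend.

>>> {"method": "play_rows", "body": {"moves": [[0.86, [0, 0, 0.05], [0, 0, 0]], [0.86, [0, 0, 0.1], [0, 0, 0]], [0.86, [-0.005, -0.03, 0.12], [0, 0, 0]], [0.86, [-0.012, -0.085, 0.12], [0, 0, 0]], [0.86, [-0.02, -0.14, 0.12], [0, 0, 0]], [0.86, [-0.026, -0.19, 0.12], [0, 0, 0]], [0.86, [-0.03, -0.223, 0.12], [0, 0, 0]], [0.86, [-0.03, -0.223, 0.12], [0, 0, 0]], [0.86, [-0.03, -0.223, 0.12], [0, 0, 0]], [0.86, [-0.03, -0.223, 0.07], [0, 0, 0]], [0.86, [-0.03, -0.223, 0.03], [0, 0, 0]], [0.86, [-0.03, -0.223, 0.01], [0, 0, 0]], [0.86, [-0.03, -0.223, 0], [0, 0, 0]], [0.86, [-0.03, -0.223, 0], [0, 0, 0]]]}}

```text
time_s: 6.32
ee_pos: [0.451, -0.1214, 0.051]
eef_rot: [-90.0, 0.1, -7.0]
contact_force: [0.6, 0.8, -0.1]
width: 0.0119
```

>>> {"method": "play_rows", "body": {"moves": [[0.86, [0.0012, 0.01, 0], [0, 0, 0]], [0.86, [0.0025, 0.02, 0], [0, 0, 0]], [0.86, [0.004, 0.032, 0], [0, 0, 0]], [0.86, [0.0055, 0.044, 0], [0, 0, 0]], [0.86, [0.007, 0.057, 0], [0, 0, 0]], [0.86, [0.0087, 0.07, 0], [0, 0, 0]], [0.86, [0.0103, 0.083, 0], [0, 0, 0]], [0.86, [0.012, 0.096, 0], [0, 0, 0]], [0.86, [0.0136, 0.109, 0], [0, 0, 0]], [0.86, [0.0152, 0.122, 0], [0, 0, 0]], [0.86, [0.0168, 0.135, 0], [0, 0, 0]], [0.86, [0.0184, 0.148, 0], [0, 0, 0]], [0.86, [0.02, 0.16, 0], [0, 0, 0]], [0.86, [0.0215, 0.172, 0], [0, 0, 0]], [0.86, [0.023, 0.183, 0], [0, 0, 0]], [0.86, [0.0243, 0.194, 0], [0, 0, 0]], [0.86, [0.0256, 0.205, 0], [0, 0, 0]], [0.86, [0.027, 0.215, 0], [0, 0, 0]], [0.86, [0.028, 0.223, 0], [0, 0, 0]], [0.86, [0.028, 0.223, 0], [0, 0, 0]]]}}

```text
time_s: 8.82
ee_pos: [0.4792, 0.1013, 0.0513]
eef_rot: [-90.0, -0.0, -7.0]
contact_force: [0.1, -0.3, 0.2]
width: 0.0123
```

Run:
```python
from h import *
s=snap("side");im=cv2.resize(s["pixels"][130:350,110:410],None,fx=2.5,fy=2.5);cv2.imwrite('pics/s3.png',im);print(arm.state()["contact_force"],arm.state()["ee_pos"])
```

```text
[ 0.04768077 -0.07898825  0.03886557] [0.47903259 0.10102298 0.051257  ]
```

View pics/s3.png

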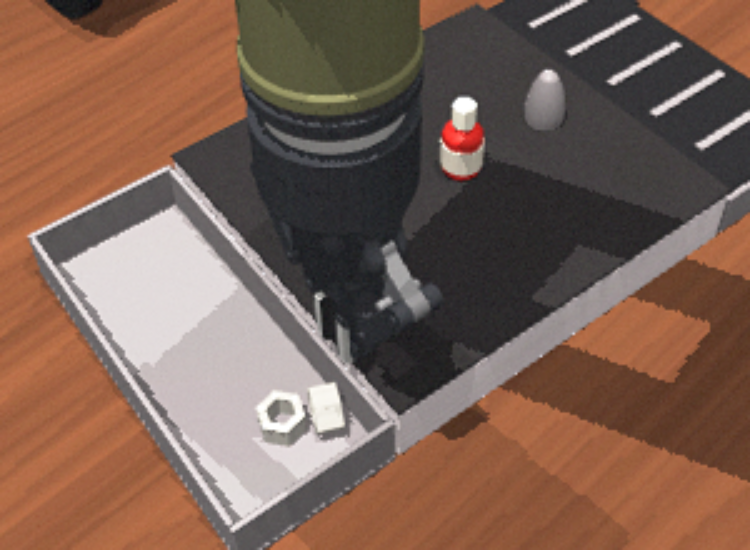

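nut_a is also in the bin, on its side at (327,410). Now I lift over the middle strip and go in behind nut_c.

>>> {"method": "play_rows", "body": {"moves": [[0.86, [0, 0, 0.05], [0, 0, 0]], [0.86, [0, 0, 0.1], [0, 0, 0]], [0.86, [0, 0, 0.13], [0, 0, 0]], [0.86, [0.03, -0.04, 0.13], [0, 0, 0]], [0.86, [0.06, -0.08, 0.13], [0, 0, 0]], [0.86, [0.09, -0.12, 0.13], [0, 0, 0]], [0.86, [0.113, -0.158, 0.13], [0, 0, 0]], [0.86, [0.113, -0.158, 0.13], [0, 0, 0]], [0.86, [0.113, -0.158, 0.13], [0, 0, 0]], [0.86, [0.113, -0.158, 0.08], [0, 0, 0]], [0.86, [0.113, -0.158, 0.04], [0, 0, 0]], [0.86, [0.113, -0.158, 0.015], [0, 0, 0]], [0.86, [0.113, -0.158, 0], [0, 0, 0]], [0.86, [0.113, -0.158, 0], [0, 0, 0]]]}}

```text
time_s: 10.62
ee_pos: [0.591, -0.0564, 0.0506]
eef_rot: [-90.0, 0.1, -7.0]
contact_force: [-0.1, -0.3, 1.1]
width: 0.0122
```

Run:
```python
from h import *
s=snap("side");im=cv2.resize(s["pixels"][100:320,130:430],None,fx=2.5,fy=2.5);cv2.imwrite('pics/s4.png',im);print(arm.state()["contact_force"],arm.state()["ee_pos"])
```

```text
[-0.9397034   0.07947125  0.42043989] [ 0.59196197 -0.0566934   0.05159806]
```

View pics/s4.png

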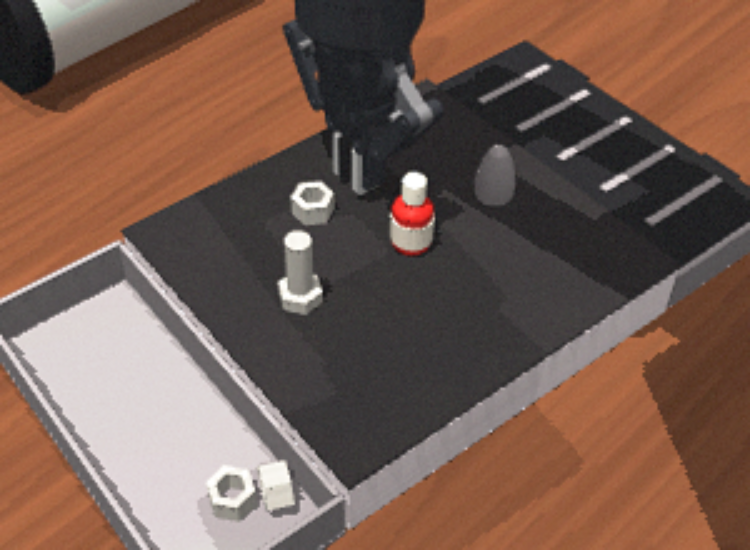

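The fingers are behind nut_c, which is at (313,203). The bottle, bolt and cone are standing and untouched, so I sweep.

>>> {"method": "play_rows", "body": {"moves": [[0.86, [0.0012, 0.01, 0], [0, 0, 0]], [0.86, [0.0025, 0.02, 0], [0, 0, 0]], [0.86, [0.0037, 0.03, 0], [0, 0, 0]], [0.86, [0.005, 0.04, 0], [0, 0, 0]], [0.86, [0.0062, 0.05, 0], [0, 0, 0]], [0.86, [0.0075, 0.06, 0], [0, 0, 0]], [0.86, [0.0087, 0.07, 0], [0, 0, 0]], [0.86, [0.01, 0.08, 0], [0, 0, 0]], [0.86, [0.0112, 0.09, 0], [0, 0, 0]], [0.86, [0.0125, 0.1, 0], [0, 0, 0]], [0.86, [0.0137, 0.11, 0], [0, 0, 0]], [0.86, [0.015, 0.12, 0], [0, 0, 0]], [0.86, [0.0162, 0.13, 0], [0, 0, 0]], [0.86, [0.0175, 0.14, 0], [0, 0, 0]], [0.86, [0.018, 0.143, 0], [0, 0, 0]], [0.86, [0.018, 0.143, 0], [0, 0, 0]], [0.86, [0.018, 0.143, 0.05], [0, 0, 0]], [0.86, [0.018, 0.143, 0.1], [0, 0, 0]], [0.86, [0.018, 0.143, 0.15], [0, 0, 0]], [0.86, [0.018, 0.143, 0.15], [0, 0, 0]]]}}

```text
time_s: 13.18
ee_pos: [0.6134, 0.0856, 0.2066]
eef_rot: [-89.9, -0.6, -7.1]
contact_force: [0.7, -0.3, -1.2]
width: 0.0119
```

Run:
```python
from h import *
s=snap("side","s5.png");print(arm.state()["contact_force"],arm.state()["ee_pos"])
```

```text
[-0.4722594   0.09208988 -0.19978861] [0.61152655 0.08544354 0.20390244]
```

View pics/s5.png

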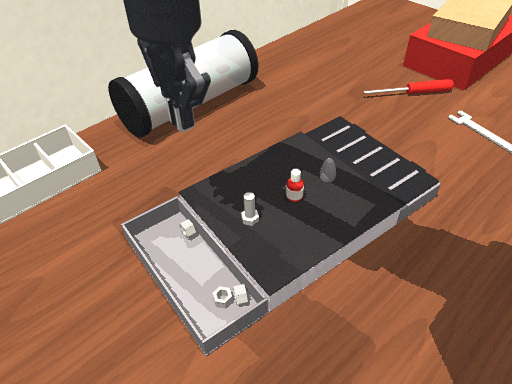

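All three nuts are in the bin, at (187,229), (222,296) and (240,294). The bolt, bottle and cone stand at their old pixels. Before handing in, I'll check nut_c's height and that everything is at rest.

>>> {"method": "play_rows", "body": {"moves": [[0.86, [0, 0, 0.02], [0, 0, 0]], [0.86, [0, 0, 0.02], [0, 0, 0]], [0.86, [0, 0, 0.02], [0, 0, 0]], [0.86, [0, 0, 0.02], [0, 0, 0]]]}}

```text
time_s: 13.72
ee_pos: [0.6093, 0.0857, 0.2198]
eef_rot: [-90.0, 0.1, -7.1]
contact_force: [-0.2, 0.1, 0.0]
width: 0.0119
```

Run:
```python
from h import *
import pickle
a,b=pickle.load(open('s0.pkl','rb'))
s=snap("side");o=cv2.imread('pics/s5.png')
def mx(x,y,r): return np.abs(x[r[0]:r[1],r[2]:r[3]].astype(int)-y[r[0]:r[1],r[2]:r[3]]).max(2)
print('bin motion px',(mx(s["pixels"],o,(210,340,130,265))>60).sum())
for n,r in dict(bolt=(192,224,240,261),bottle=(168,201,285,306),cone=(156,182,319,338)).items():
    g=[cv2.cvtColor(p,cv2.COLOR_BGR2GRAY) for p in(b["pixels"],s["pixels"])]
    t=g[0][r[0]:r[1],r[2]:r[3]]; q=g[1][r[0]-6:r[1]+6,r[2]-6:r[3]+6]
    _,v,_,l=cv2.minMaxLoc(cv2.matchTemplate(q,t,cv2.TM_CCOEFF_NORMED));print(n,round(v,3),'shift px',np.array(l)-6)
ex,ey=np.array([.9923,-.1236]),np.array([.1236,.9923])
for uv in((187,229),(222,296),(240,294)):
    d=ray(s,uv,.016)[:2]-[.5325,-.0337];print(uv,'bin xy',(d@ex).round(3),(d@ey-.182).round(3))
cv2.imwrite('pics/s6.png',cv2.resize(s["pixels"][190:350,120:280],None,fx=3.5,fy=3.5))
```

```text
bin motion px 0
bolt 0.964 shift px [0 0]
bottle 0.961 shift px [0 0]
cone 0.836 shift px [0 0]
(187, 229) bin xy 0.067 -0.031
(222, 296) bin xy -0.067 -0.009
(240, 294) bin xy -0.08 -0.031
```

View pics/s6.png

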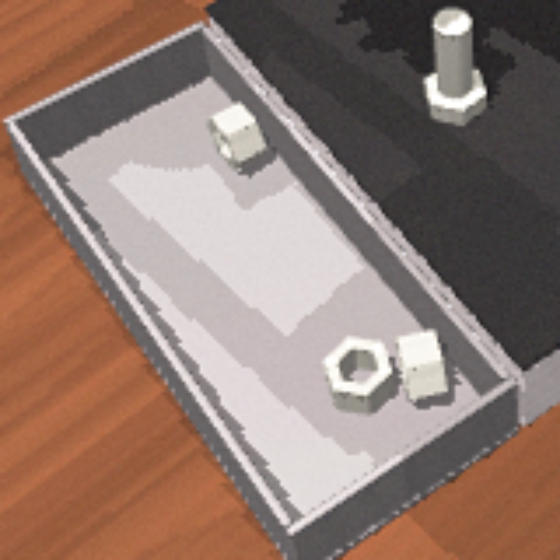

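All three nuts are on the bin floor, one flat at (358,373) and two on their sides at (237,132) and (420,365). They are below the rim and not moving.

```bash
python3 -c "
from bench import arm
print(arm.sign_off())"
```

```text
the job is handed in; nothing more can be done
None
```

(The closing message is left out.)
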